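# Stamp the shipping label of a taped parcel

## Task

Take the self-inking stamp from its tray and stamp the empty outlined box on the parcel's label: stand the stamp squarely in the middle of the box (either way round) and push its head straight down to its stop for a moment. Then put the stamp back in its tray, standing upright and flat on the tray's floor. Make no stray print on the parcel, the bench or the tray, and leave the tape roll, the spare ink cassette and the screwdriver where they are.

Things in the scene. Friction and masses are not known exactly. Their poses are not given: they have to be found in the camera images.
- stamp: Self-inking stamp, loose, about 0.19 kg, upright in the tray, alike either way round. Grey foot frame 78 (x) by 46 (y) by 12 mm tall; on two grey uprights a black box-shaped sliding head, 64 (x) by 38 mm (y), its flat side walls 36 to 78 mm above the foot's underside, its rounded cap up to 92 mm. Origin: centre of the foot's underside; z up.
- stamp_top (a point): Centre of the top of the stamp's head, 92 mm above the foot's underside at rest; it goes down with the head. The stamp can be gripped by the head's two long walls (38 mm apart along y), to lift it and to push the head down; the head can also be pushed on its top.
- stamp_head (a joint): How far the head is pushed down from rest, in m: 0 at rest, 0.022 at its stop. A spring pushes it back up: about 5 N to start it moving, about 12 N at the stop.
- stamp_box (a point): Centre of the empty outlined box on the label, on the parcel's top face, 90 mm above the bench. The thin dark outline measures 90 mm (its x) by 56 mm (its y); z up. The stamp's foot just fits inside it; the print (56 x 20 mm) is made at the middle of the foot.
- parcel: Cardboard parcel wrapped in amber tape, 280 (x) by 220 (y) by 90 mm tall; heavy, does not move. Origin: centre of its underside; z up. The white label (158 x 108 mm) on its top has the empty box, a bar code along one edge and ruled lines at the side. The box's centre lies at x -70, y +18 mm from the parcel's centre, same axes.
- tray: Dark steel tray, 210 mm (x) by 140 mm (y), fixed; floor 4 mm thick, rim 12 mm high and 3 mm thick. Origin: centre of its underside; z up. The stamp stands in its -x half, a spare ink cassette lies in its +x half. Tray and parcel lie one at the robot's left and one at its right, either way.
- tape_roll: the roll of packing tape lying on the parcel: 92 mm across, 48 mm tall; origin at the centre of its underside
- ink_refill: spare ink cassette lying in the tray beside the stamp: a flat black block 24 x 52 x 12 mm; origin at the centre of its underside
- screwdriver: screwdriver lying on the bench between the tray and the parcel, about 190 mm long along its x; origin on its underside
Not all that is in view belongs to the job. Leave any turquoise or white look-alike of the stamp alone.

How it is judged (in metres and radians):
On the way:
1. the stamp stands flat in the outlined box (middle within 12 mm along and 10 mm across, turned under 0.15 rad) with its head pushed to within 2.5 mm of its stop for 0.2 s (x of stamp in the frame of stamp_box between -0.012 and 0.012 m and y of stamp in the frame of stamp_box between -0.01 and 0.01 m and z of stamp in the frame of stamp_box between -0.004 and 0.004 m and angle between the x axis of stamp and the x axis of stamp_box, either way round below 0.15 rad and angle between stamp's own z axis and vertical below 0.06 rad and value of joint stamp_head above 0.0195 m), for 0.2 s.
At the end, for the whole second after the job is handed in: The stamp stands upright (within 0.04 rad), released and at rest, flat on the tray's floor (underside within 3 mm of it, its middle within 85 mm along and 55 mm across the tray of the tray's middle), its head sprung back up (within 2 mm) (x of stamp in the frame of tray between -0.085 and 0.085 m and y of stamp in the frame of tray between -0.055 and 0.055 m and z of stamp in the frame of tray between 0.001 and 0.007 m and angle between stamp's own z axis and vertical below 0.04 rad and value of joint stamp_head below 0.002 m and linear speed of stamp below 0.01 m/s); the robot touches nothing.
It fails at once if a stray print: the head pushed down more than 15 mm anywhere but in the outlined box (value of joint stamp_head above 0.015 m and not (x of stamp in the frame of stamp_box between -0.012 and 0.012 m and y of stamp in the frame of stamp_box between -0.01 and 0.01 m and z of stamp in the frame of stamp_box between -0.004 and 0.004 m and angle between the x axis of stamp and the x axis of stamp_box, either way round below 0.15 rad)).
It fails at once if the tape roll, the ink cassette or the screwdriver moved more than 30 mm (distance of any of tape_roll, ink_refill, screwdriver from where it was at the start of the episode above 0.03 m).
It also fails if it takes over 54 s, if anything falls off the work surface, if the arm or the gripper's body presses on something with over 40 N, if the wrist force passes 120 N, or if a joint passes its speed limit or range.

## Robot

A 6-joint arm with a two-finger parallel gripper is mounted at the origin on the work surface. World frame = base frame: x ahead of the robot, y to its left, z up, the work surface at z = 0. Lengths are in m, angles in degrees, forces in N, time in s.
With the tool pointing down it reaches from about 0.25 to 0.725 m from the base axis. Payload 9.7 kg.
Tool frame: the origin (TCP) lies between the finger pads; the fingertips stand 11 mm ahead of it and the grasp point (between the pads) lies 8 mm behind it; y points along the fingers, x is the direction in which the jaws open and shut, and the axes are right-handed (so a half turn about y gives the same grasp; the last joint's range is limited). The gripper opens to 85 mm and grips with 20 to 120 N. Pads are 22 mm wide; open, the fingers measure 114 mm over their backs; the gripper's body (76 mm by 85 mm) begins 54 mm behind the grasp point. The pads swing forward as they close: fully open they stand 13 mm farther back than shut.
Start: joints at [-63.14, 4.979, 10.078, 95.1, 0, 90], TCP at [0.248, -0.491, 0.242] pointing down, gripper open.
Joint ranges: [-179.16, 179.16], [-48.56, 103.87], [-65.8, 70.77], [-126.05, 130.52], [-82.76, 87.17], [-180, 180]. Speed limits (degrees/s): [127.2, 127.2, 147.25, 180, 180, 180].

## Interface

Orientations are given as [roll, pitch, yaw] about the fixed x, y, z axes, in that order (R = Rz(yaw) Ry(pitch) Rx(roll)).
In Python, from workcell import bot, vision gives the robot as it stands. The module is installed in compiled form; this text tells all that it offers.
- The arm moves only by the shell command python3 -m crank 'ROWS' [OPENING] [FORCE]. ROWS is text: rows parted by semicolons, each of 6 numbers parted by spaces: the shift along the tool's x, y, z in m, then the turn, a rotation vector about the tool's x, y, z in rad. A call has 1 to 8 rows; each row is the pose to reach, as a shift and turn from the pose commanded when the call began, along the tool's axes at that moment; what a row does not reach only later rows make up. A row lasts 1/10 s, in which the tool goes at most 50 mm and 8.59 degrees, less where a joint would pass 70% of its speed; a pose out of reach is approached as far as the arm can. A call with a gripper value outside its range is refused whole. OPENING is the gripper's target within -1 to 1 (shut at 1, half-way at 0, fully open at -1), set as the call begins (- or left out, the last holds). The fingers move at their own pace and stop on an object; FORCE is the grip in N (left out, the last holds). Time passes only in rows, so rows that repeat a pose let the fingers close. It gives the time, the measured TCP pose, the force and the opening at its end, in the units of the state.
- bot.get_obs(): the state, without advancing time (a new reading comes with each control period).
- vision.camera(name): name is "side" or "top"; returns the picture (480x640x3 uint8, red, green, blue); there is no depth.
- vision.get_calibration(name): a dict with "fx", "fy", "cx", "cy" (pixels), "rvec" (rotation vector, rad) and "tvec" (3), from world to camera coordinates, as OpenCV has them. Camera axes: x right, y down, z forward; pixel columns grow to the right and rows downward; lengths in m; the calibration is good to about 2 mm. A picture is of the moment at which its call begins. get_calibration takes no time and is no camera call.
- bot.job_done(): hands the job in, once; it reports no verdict.
The state is a dict: "time": time; "q": joint angles; "qd": joint speeds; "joint_efforts": joint torques, N m; "ee_pos": TCP position; "tcp_rot": TCP orientation; "wrist_force": force on the tool from outside, world axes, zero at the start; "torque": the same for the moment, N m; "opening": finger opening in m.
Only numpy, scipy, OpenCV 4.12 (cv2) and the standard library are available. Lean on these libraries where they do the work, as an engineer would, in place of code of your own. Each camera call takes 0.05 s, during which the arm holds its last target. There are 200 camera calls.

## Working session

There is one attempt and no reset: what is moved stays moved. The work goes in short steps, Python scripts to look and compute and a shell command to move; the robot and the scene stay as the last step left them, time stands still between calls to the robot, and variables do not carry over. Pictures are saved under pics/ and viewed, about 8 in all and at most 12, crops included, and the job is handed in when it is done.

```bash
mkdir -p pics
python3 - <<'E'
from workcell import bot, vision
import cv2,numpy as np
o=bot.get_obs(); print({k:np.round(v,3).tolist() for k,v in o.items()})
for n in("top","side"):
    cv2.imwrite(f"pics/{n}0.png",vision.camera(n)[...,::-1]); c=vision.get_calibration(n); print(n,{k:np.round(v,4).tolist() for k,v in c.items()})
    R=cv2.Rodrigues(np.array(c['rvec'],float))[0]; print(-R.T@np.ravel(c['tvec']))
E
```

```text
{'time': 0.0, 'q': [-63.138, 5.01, 10.035, 95.1, 0.0, 90.001], 'qd': [0.014, -0.055, 0.047, 0.009, -0.003, 0.03], 'joint_efforts': [0.001, -52.039, 46.481, 0.016, 0.0, -0.0], 'ee_pos': [0.248, -0.49, 0.242], 'tcp_rot': [-90.0, 0.075, -63.139], 'wrist_force': [0.061, -0.153, -0.245], 'torque': [-0.018, -0.071, 0.041], 'opening': 0.086}
top {'fx': 556.9323, 'fy': 556.9323, 'cx': 328.0704, 'cy': 227.6328, 'rvec': [2.1964, -2.1723, 0.0404], 'tvec': [0.0962, 0.4976, 1.216]}
[0.4284968  0.07873046 1.24321834]
side {'fx': 581.7215, 'fy': 581.7215, 'cx': 311.6474, 'cy': 237.3562, 'rvec': [0.46, -2.6577, 1.2816], 'tvec': [0.4995, 0.1007, 1.143]}
[0.18305244 0.95085263 0.79277849]
```

View pics/top0.png

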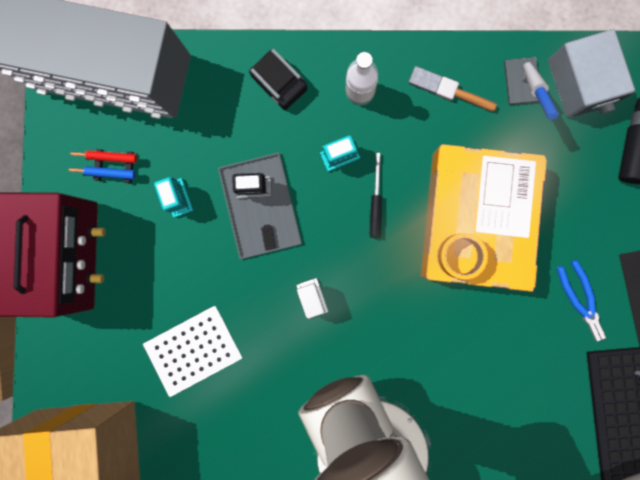

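View pics/side0.png

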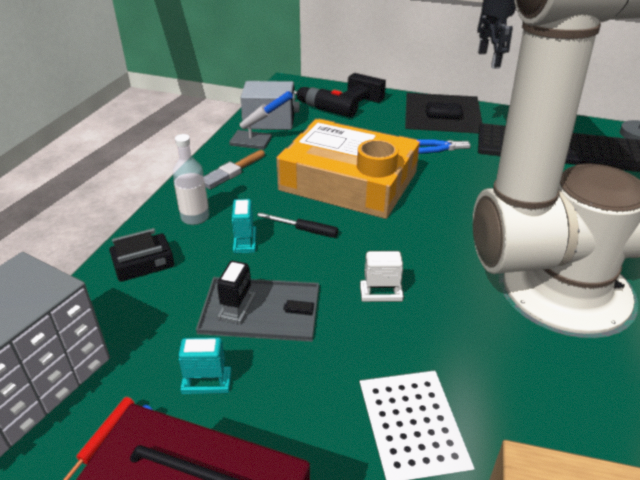

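Candidates in the top view are the turquoise stamps at (172,195) and (340,152), the white one at (312,298), and the black-headed one at (249,184). Only the black one stands in the dark tray, with a grey foot, so that is the stamp. Next I confirm it in a crop and measure.

```bash
cat > h.py <<'E'
import cv2,numpy as np
from workcell import bot,vision
def cast(n,uv,z):
    c=vision.get_calibration(n);K=np.array([[c['fx'],0,c['cx']],[0,c['fy'],c['cy']],[0,0,1]],float)
    R=cv2.Rodrigues(np.array(c['rvec'],float))[0];C=-R.T@np.ravel(c['tvec'])
    uv=np.atleast_2d(np.array(uv,float));d=np.c_[uv,np.ones(len(uv))]@np.linalg.inv(K).T@R
    return C+d*((z-C[2])/d[:,2])[:,None]
def rect(n,cnt,z):
    "min-area rectangle of a contour on plane z: centre, sizes, yaw of long side"
    p=cast(n,cnt.reshape(-1,2),z)[:,:2].astype(np.float32)
    (c,s,a)=cv2.minAreaRect(p*1000); a=a if s[0]>=s[1] else a+90
    return np.round(np.array(c)/1000,4),np.round(sorted(s,reverse=True),1),round((a+90)%180-90,1)
E
python3 - <<'E'
from h import *
im=cv2.imread('pics/top0.png');side=cv2.imread('pics/side0.png')
hsv=cv2.cvtColor(im,cv2.COLOR_BGR2HSV)
def cnts(m,off):
    cs,_=cv2.findContours(m,cv2.RETR_CCOMP,cv2.CHAIN_APPROX_NONE); return [c+np.array(off) for c in cs]
def sub(x0,y0,x1,y1): return hsv[y0:y1,x0:x1],(x0,y0)
h,o=sub(205,140,315,270); m=(h[...,1]<90).astype(np.uint8)*255
c=max(cnts(m,o),key=cv2.contourArea); print('tray',rect('top',c,.012))
h,o=sub(225,165,275,205); m=((h[...,2]>150)&(h[...,1]<60)).astype(np.uint8)*255
c=max(cnts(m,o),key=cv2.contourArea); print('captop',rect('top',c,.092),c.reshape(-1,2).mean(0))
h,o=sub(410,130,560,300); m=((h[...,0]>12)&(h[...,0]<32)&(h[...,1]>120)).astype(np.uint8)*255
c=max(cnts(m,o),key=cv2.contourArea); print('parcel',rect('top',c,.09))
h,o=sub(470,145,545,245); m=((h[...,2]>200)&(h[...,1]<60)).astype(np.uint8)*255
for c in cnts(m,o):
    if cv2.contourArea(c)>100: print('label part',rect('top',c,.09),cv2.boundingRect(c))
a=cv2.resize(im[145:265,205:315],None,fx=4,fy=4,interpolation=2);b=cv2.resize(im[145:265,465:550],None,fx=4,fy=4,interpolation=2)
cv2.imwrite('pics/crop1.png',np.hstack([a,b]))
cv2.imwrite('pics/crop2.png',cv2.resize(side[250:345,190:330],None,fx=5,fy=5,interpolation=2))
E
```

```text
tray (array([0.5445, 0.255 ]), array([210.6, 141.7]), 14.6)
captop (array([0.5864, 0.271 ]), array([48.5, 26.8]), -85.4) [247.12307692 181.67692308]
parcel (array([ 0.5181, -0.2217]), array([283.7, 234.9]), -5.7)
label part (array([ 0.561 , -0.2657]), array([160. , 109.6]), -5.6) (476, 156, 60, 81)
```

View pics/crop1.png

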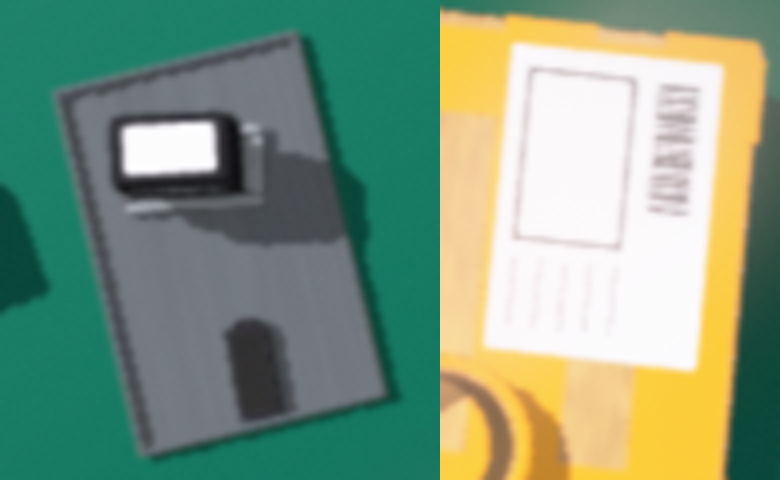

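View pics/crop2.png

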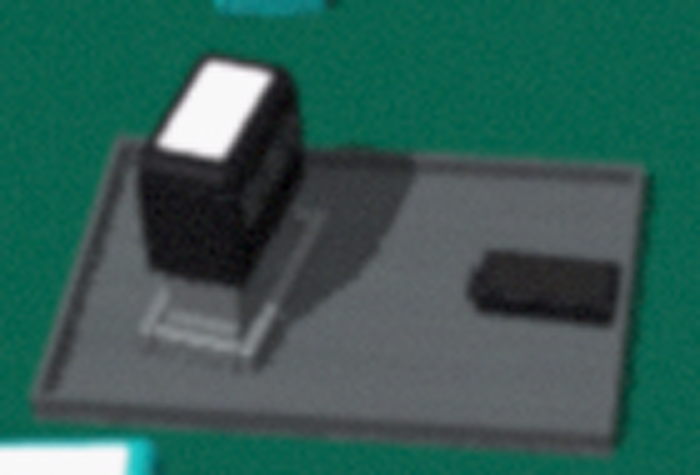

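The crops confirm it: a black head with a white cap plate, grey foot, in the tray, with the cassette at the far end. The label shows the empty box outline, whose corners I read in the crop at (530,68), (637,78), (621,247) and (514,238).

```bash
cat >> h.py <<'E'
from scipy.spatial.transform import Rotation as Ro
def go(x,y,z,yaw):
    "shift and turn, in tool axes, from the measured pose to the target (tool pointing down)"
    o=bot.get_obs();R0=Ro.from_euler('xyz',o['tcp_rot'],degrees=True);R1=Ro.from_euler('xyz',[-90,0,yaw],degrees=True)
    print('t',round(o['time'],2),'tcp',np.round(o['ee_pos'],4),np.round(o['tcp_rot'],2),'q',np.round(o['q'],0),'F',np.round(o['wrist_force'],1),'open',round(o['opening'],4))
    print('shift',np.round(R0.inv().apply(np.array([x,y,z])-o['ee_pos']),4),'turn',np.round((R0.inv()*R1).as_rotvec(),4))
E
python3 - <<'E'
from h import *
im=cv2.imread('pics/top0.png');hsv=cv2.cvtColor(im,cv2.COLOR_BGR2HSV)
q=np.array([[530,68],[637,78],[621,247],[514,238]]);uv=(q-[440,0]+.5)/4-.5+[465,145]
P=cast('top',uv,.09);print(P,P.mean(0),rect('top',uv,.09))
m=((hsv[...,2]>150)&(hsv[...,1]<60)).astype(np.uint8)*255;m2=np.zeros_like(m);m2[165:205,225:275]=m[165:205,225:275]
c=max(cv2.findContours(m2,cv2.RETR_EXTERNAL,cv2.CHAIN_APPROX_NONE)[0],key=cv2.contourArea);print('captop',rect('top',c,.096))
# same cap from the side view
s=cv2.imread('pics/side0.png');hs=cv2.cvtColor(s,cv2.COLOR_BGR2HSV)
m=((hs[...,2]>150)&(hs[...,1]<60)).astype(np.uint8)*255;m2=np.zeros_like(m);m2[258:285,215:255]=m[258:285,215:255]
c=max(cv2.findContours(m2,cv2.RETR_EXTERNAL,cv2.CHAIN_APPROX_NONE)[0],key=cv2.contourArea);print('captop side',rect('side',c,.096))
x,y=.585,.270
go(x,y,.242,4.6)
E
```

```text
[[ 0.63311236 -0.22853743  0.09      ]
 [ 0.6283435  -0.28373673  0.09      ]
 [ 0.5402701  -0.27491417  0.09      ]
 [ 0.54440208 -0.2199279   0.09      ]] [ 0.58653201 -0.25177906  0.09      ] (array([ 0.5864, -0.2518]), array([89.7, 55.4]), -5.5)
captop (array([0.5858, 0.2704]), array([48.3, 26.7]), -85.4)
captop side (array([0.5856, 0.2662]), array([48.1, 25.7]), -86.6)
t 0.1 tcp [ 0.2484 -0.4905  0.2417] [-9.000e+01  7.000e-02 -6.314e+01] q [-63.   5.  10.  95.  -0.  90.] F [-0.1 -0.  -0.3] open 0.0855
shift [-5.264e-01  3.000e-04  6.439e-01] turn [-7.0000e-04 -1.1823e+00 -1.0000e-03]
```

```bash
python3 -m crank '-0.526 0 0.644 0 -1.182 0;-0.526 0 0.644 0 -1.182 0;-0.526 0 0.644 0 -1.182 0;-0.526 0 0.644 0 -1.182 0;-0.526 0 0.644 0 -1.182 0;-0.526 0 0.644 0 -1.182 0;-0.526 0 0.644 0 -1.182 0;-0.526 0 0.644 0 -1.182 0' -1 30
python3 -c "
from h import *
go(.5857,.269,.2,4.6)"
```

```text
time: 0.9
ee_pos: [0.4108, -0.123, 0.2422]
tcp_rot: [-90.0, -0.0, 4.9]
wrist_force: [1.0, -0.9, -0.3]
opening: 0.0855
t 0.9 tcp [ 0.4108 -0.123   0.2422] [-9.001e+01 -1.000e-02  4.920e+00] q [-17. -11.  -6.  96.  -0.  68.] F [ 1.  -0.9 -0.3] open 0.0855
shift [0.2079 0.0422 0.3755] turn [0.0001 0.0055 0.0001]
```

```bash
python3 -m crank '0.208 0.04 0.375 0 0 0;0.208 0.04 0.375 0 0 0;0.208 0.04 0.375 0 0 0;0.208 0.04 0.375 0 0 0;0.208 0.04 0.375 0 0 0;0.208 0.04 0.375 0 0 0;0.208 0.04 0.375 0 0 0;0.208 0.04 0.375 0 0 0'
python3 -m crank '0 0 0 0 0 0;0 0 0 0 0 0;0 0 0 0 0 0' >/dev/null
python3 -c "
from h import *
go(.5857,.269,.06,4.6)"
```

```text
time: 1.7
ee_pos: [0.5756, 0.2398, 0.2045]
tcp_rot: [-90.0, 0.0, 4.6]
wrist_force: [0.8, -0.8, -0.1]
opening: 0.0853
t 2.0 tcp [0.575  0.237  0.2053] [-9.002e+01  1.000e-02  4.570e+00] q [ 22.  14.  17.  92.  -0. 108.] F [0.7 0.3 0. ] open 0.0854
shift [0.0132 0.1452 0.0311] turn [ 0.0003 -0.0006 -0.0002]
```

Clear of lag now; first align laterally, then descend.

```bash
python3 -m crank '0.0132 0 0.0311 0 0 0;0.0132 0.02 0.0311 0 0 0;0.0132 0.045 0.0311 0 0 0;0.0132 0.045 0.0311 0 0 0'
python3 -c "
from h import *
go(.5857,.269,.06,4.6)
cv2.imwrite('pics/s1.png',vision.camera('side')[120:360,110:430][...,::-1].repeat(2,0).repeat(2,1))"
```

```text
time: 2.4
ee_pos: [0.5847, 0.268, 0.1577]
tcp_rot: [-90.1, 0.2, 4.5]
wrist_force: [-0.1, -0.5, -0.3]
opening: 0.0857
t 2.4 tcp [0.5847 0.268  0.1577] [-90.08   0.21   4.5 ] q [ 25.  17.  15.  88.  -0. 110.] F [-0.1 -0.5 -0.3] open 0.0857
shift [0.0014 0.0977 0.0011] turn [ 0.0014 -0.0017 -0.0037]
```

View pics/s1.png

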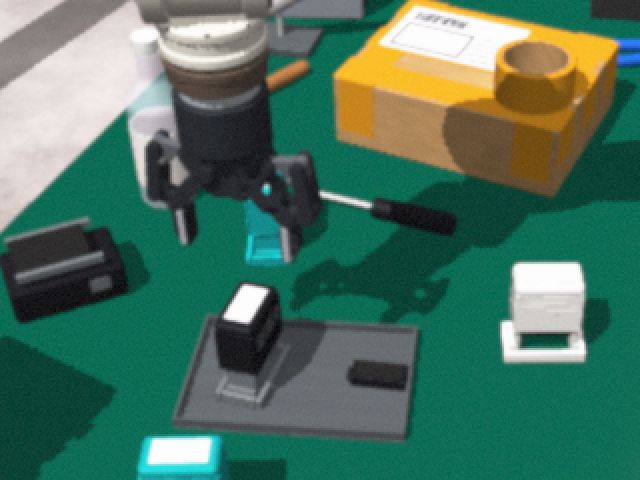

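The view shows the open jaws at crop (185,220) and (290,240), straddling the stamp's cap at (250,300) from above, with nothing in the way. I descend and grip.

```bash
python3 -m crank '0.001 0.025 0.001 0 0 0;0.001 0.05 0.001 0 0 0;0.001 0.075 0.001 0 0 0;0.001 0.09 0.001 0 0 0;0.001 0.097 0.001 0 0 0;0.001 0.097 0.001 0 0 0;0.001 0.097 0.001 0 0 0'
python3 -m crank '0 0 0 0 0 0;0 0 0 0 0 0;0 0 0 0 0 0;0 0 0 0 0 0;0 0 0 0 0 0;0 0 0 0 0 0;0 0 0 0 0 0;0 0 0 0 0 0' 1 40
python3 -c "
from h import *
go(.5857,.269,.06,4.6)"
```

```text
time: 3.15
ee_pos: [0.5875, 0.2709, 0.0647]
tcp_rot: [-90.0, -0.1, 4.6]
wrist_force: [0.6, 0.0, -0.4]
opening: 0.0854
time: 3.95
ee_pos: [0.587, 0.2709, 0.0635]
tcp_rot: [-90.0, -0.0, 4.6]
wrist_force: [-1.6, -0.6, 4.9]
opening: 0.0378
t 3.95 tcp [0.587  0.2709 0.0635] [-8.998e+01 -3.000e-02  4.590e+00] q [ 25.  18.   6.  77.   0. 110.] F [-1.6 -0.6  4.9] open 0.0378
shift [-0.0014  0.0035 -0.0018] turn [-0.0003 -0.0002  0.0005]
```

```bash
python3 -m crank '0 -0.01 0 0 0 0;0 -0.03 0 0 0 0;0 -0.06 0 0 0 0;0 -0.1 0 0 0 0;0 -0.14 0 0 0 0;0 -0.18 0 0 0 0;0 -0.205 0 0 0 0;0 -0.205 0 0 0 0'
python3 -c "
from h import *
go(.5865,-.2518,.27,-95.5)
cv2.imwrite('pics/s2.png',vision.camera('side')[40:340,110:430][...,::-1].repeat(2,0).repeat(2,1))"
```

```text
time: 4.75
ee_pos: [0.5876, 0.271, 0.2723]
tcp_rot: [-89.9, -0.3, 4.6]
wrist_force: [0.5, -0.0, -1.5]
opening: 0.0374
t 4.75 tcp [0.5876 0.271  0.2723] [-89.9   -0.3    4.58] q [ 25.  20.  31. 101.  -0. 110.] F [ 0.5 -0.  -1.5] open 0.0374
shift [-0.0428  0.0011 -0.5211] turn [-0.0059  1.7466  0.0022]
```

View pics/s2.png

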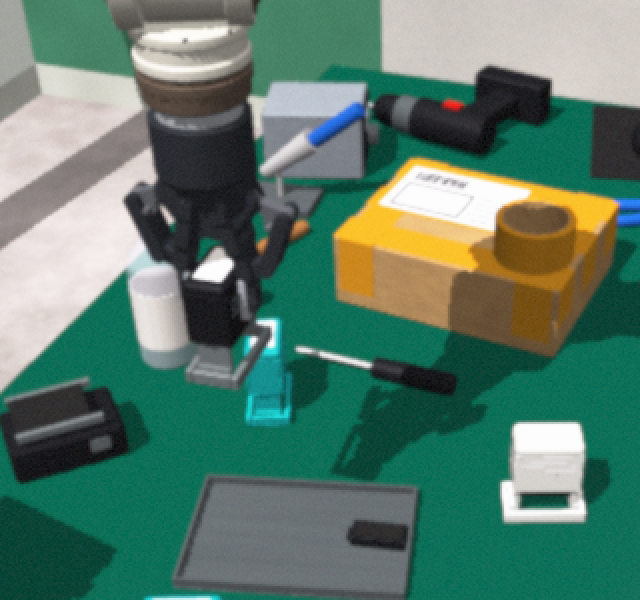

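The picture shows the stamp held level and clear of the tray, with the cassette untouched. I carry it to above the box.

```bash
python3 -m crank '-0.001 0 -0.015 0 0.05 0;-0.004 0 -0.05 0 0.17 0;-0.007 0 -0.09 0 0.3 0;-0.011 0 -0.13 0 0.43 0;-0.014 0 -0.17 0 0.56 0;-0.017 0 -0.21 0 0.69 0;-0.02 0 -0.25 0 0.82 0;-0.024 0 -0.29 0 0.95 0'
python3 -c "
from h import *
go(.5865,-.2518,.27,-95.5)"
```

```text
time: 5.6
ee_pos: [0.585, -0.0225, 0.266]
tcp_rot: [-90.1, 0.1, -50.3]
wrist_force: [0.7, 0.3, -1.8]
opening: 0.0378
t 5.6 tcp [ 0.585  -0.0225  0.266 ] [-90.14   0.11 -50.27] q [ -2.  11.  19.  99.  -0. 138.] F [ 0.7  0.3 -1.8] open 0.0378
shift [ 0.1773 -0.004  -0.1454] turn [ 0.003   0.7894 -0.0008]
```

```bash
python3 -m crank '0.03 0 -0.025 0 0.12 0;0.06 0 -0.05 0 0.26 0;0.09 0 -0.075 0 0.4 0;0.12 0 -0.1 0 0.54 0;0.15 0 -0.12 0 0.66 0;0.165 0 -0.135 0 0.74 0;0.17 0 -0.14 0 0.775 0;0.17 0 -0.14 0 0.78 0'
python3 -m crank '0 0 0 0 0 0;0 0 0 0 0 0' >/dev/null
python3 -c "
from h import *
go(.5865,-.2518,.19,-95.5)"
```

```text
time: 6.4
ee_pos: [0.5878, -0.2413, 0.2664]
tcp_rot: [-90.2, 0.0, -94.7]
wrist_force: [-0.4, -0.2, -1.8]
opening: 0.0372
t 6.6 tcp [ 0.5887 -0.2393  0.2681] [-9.001e+01  1.000e-02 -9.442e+01] q [-22.  18.  28. 100.   0. 162.] F [ 0.6  0.9 -2.6] open 0.0374
shift [ 0.0127  0.0781 -0.0012] turn [ 0.0002  0.0189 -0.0003]
```

```bash
python3 -m crank '0.006 0 0 0 0.019 0;0.0127 0.02 -0.001 0 0.019 0;0.0127 0.05 -0.001 0 0.019 0;0.0127 0.08 -0.001 0 0.019 0;0.0127 0.098 -0.001 0 0.019 0;0.0127 0.098 -0.001 0 0.019 0;0.0127 0.098 -0.001 0 0.019 0'
python3 -c "
from h import *
go(.5865,-.2518,.15,-95.5)
a=vision.camera('side')[...,::-1];b=vision.camera('top')[...,::-1]
cv2.imwrite('pics/s3f.png',a);cv2.imwrite('pics/t3f.png',b)
cv2.imwrite('pics/s3.png',np.hstack([cv2.resize(a[60:210,260:410],None,fx=2.6,fy=4,interpolation=2)*1,cv2.resize(b[120:270,440:590],None,fx=2.6,fy=4,interpolation=2)]))"
```

```text
time: 7.3
ee_pos: [0.5868, -0.2528, 0.1709]
tcp_rot: [-90.0, -0.0, -95.6]
wrist_force: [-0.4, 0.5, -1.6]
opening: 0.038
t 7.3 tcp [ 0.5868 -0.2528  0.1709] [-8.998e+01 -1.000e-02 -9.562e+01] q [-23.  17.  15.  89.  -0. 162.] F [-0.4  0.5 -1.6] open 0.038
shift [-0.001   0.0209 -0.0004] turn [-0.0003 -0.002   0.0002]
```

View pics/s3.png

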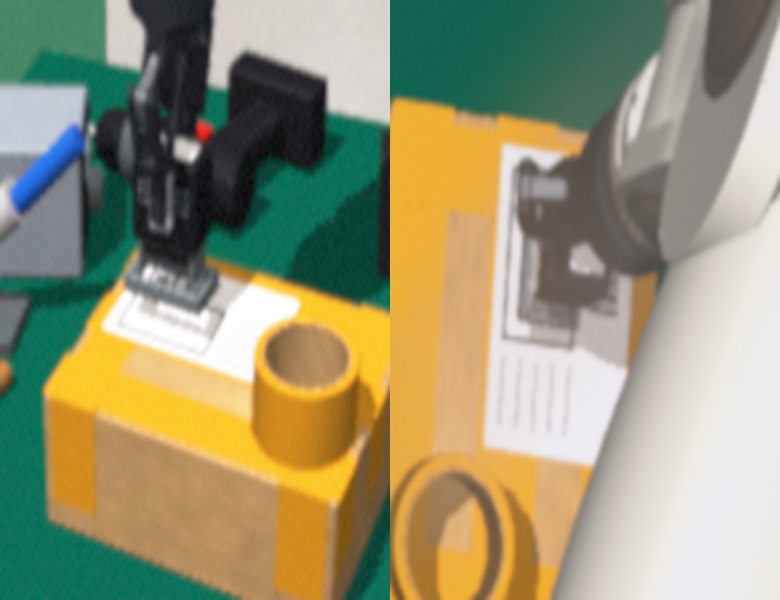

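The side view shows the foot hovering about 20 mm above the box, with bottom-edge corners at crop (127,285) and (203,312). I check its offset numerically.

Run:
```python
from h import *
uv=lambda L:np.array([[(u+.5)/2.6-.5+260,(v+.5)/4-.5+60] for u,v in L])
# near-bottom corners of the foot at z=.111; far-right corner
P=cast('side',uv([(127,288),(203,313)]),.111)
print(P, 'len',np.linalg.norm(P[0]-P[1]))
a=np.radians(-5.5);e=np.array([np.cos(a),np.sin(a)]);n=np.array([-e[1],e[0]])
print('expected',[np.round(np.array([.5865,-.2518])+s*.039*e+.023*n,4) for s in(1,-1)])
# box corners as the side view has them, near edge
s=cv2.imread('pics/side0.png');cv2.imwrite('pics/s4.png',cv2.resize(np.hstack([s[110:165,290:390],cv2.imread('pics/s3f.png')[110:165,290:390]]),None,fx=4,fy=8,interpolation=2))
```

```text
[[ 0.6261905  -0.24412346  0.111     ]
 [ 0.54914794 -0.23773361  0.111     ]] len 0.07730708847684398
expected [array([ 0.6275, -0.2326]), array([ 0.5499, -0.2252])]
```

View pics/s4.png

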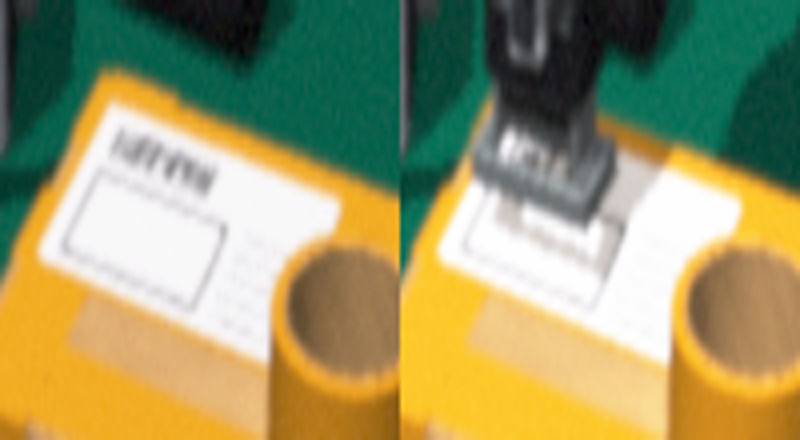

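Run:
```python
from h import *
uv=lambda L:np.array([[(u+.5)/4-.5+290,(v+.5)/8-.5+110] for u,v in L])
P=cast('side',uv([(65,245),(195,308),(225,228),(97,168)]),.09);print(P[:,:2],P.mean(0))
F=uv([(74,177),(195,222)])
for z in(.1,.105,.111,.116):print(z,cast('side',F,z)[:,:2].round(4).tolist())
```

```text
[[ 0.63096429 -0.23749618]
 [ 0.54368045 -0.22695369]
 [ 0.54120646 -0.28001317]
 [ 0.62901729 -0.29061374]] [ 0.58621712 -0.2587692   0.09      ]
0.1 [[0.6342, -0.2628], [0.5545, -0.2601]]
0.105 [[0.6309, -0.254], [0.5518, -0.2513]]
0.111 [[0.627, -0.2435], [0.5486, -0.2409]]
0.116 [[0.6238, -0.2347], [0.5459, -0.2321]]
```

The side view places the box itself 7 mm farther out than the top view does, so it has a bias. Relative to the box, the foot may sit up to 5 mm too far towards -y. I lower it to just above the label and compare the two directly.

```bash
python3 -m crank '-0.001 0.008 0 0 0 0;-0.001 0.014 0 0 0 0;-0.001 0.017 0 0 0 0;-0.001 0.017 0 0 0 0;-0.001 0.017 0 0 0 0'
python3 -c "
from h import *
go(.5865,-.2518,.15,-95.5)
a=vision.camera('side')[...,::-1];b=vision.camera('top')[...,::-1]
cv2.imwrite('pics/s5f.png',a);cv2.imwrite('pics/t5f.png',b)
cv2.imwrite('pics/s5.png',np.hstack([cv2.resize(a[115:165,300:350],None,fx=8,fy=12,interpolation=2),cv2.resize(b[150:220,470:520],None,fx=8,fy=600/70,interpolation=2)]))"
```

```text
time: 7.9
ee_pos: [0.5868, -0.252, 0.1531]
tcp_rot: [-90.0, 0.0, -95.6]
wrist_force: [-0.7, 1.3, -1.7]
opening: 0.0379
t 7.9 tcp [ 0.5868 -0.252   0.1531] [-90.01   0.   -95.63] q [-23.  16.  13.  87.   0. 162.] F [-0.7  1.3 -1.7] open 0.0379
shift [-0.0002  0.0031 -0.0003] turn [ 0.0001 -0.0022 -0.0001]
```

View pics/s5.png

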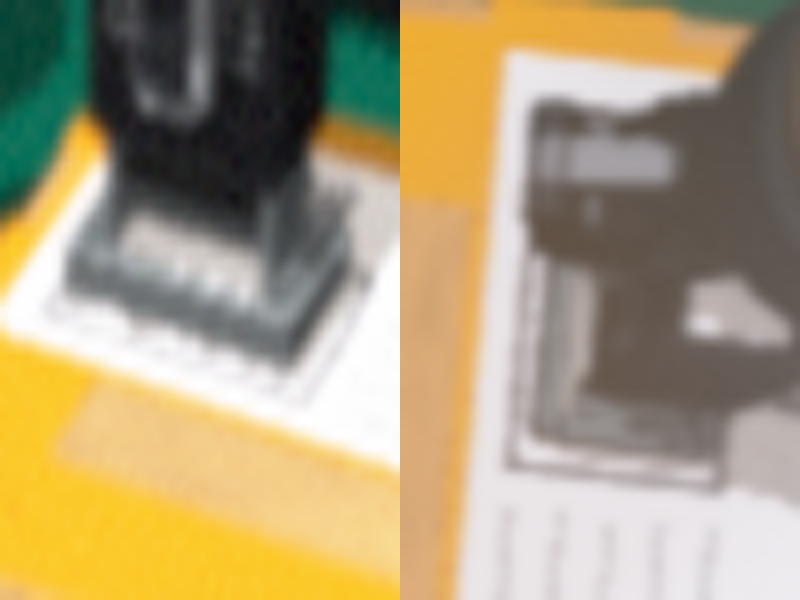

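Over the label, the top view shows the foot's near corner at (535,437) and the box's at (510,465). That leaves gaps of about 5.5 mm across and 6.5 mm along, against a nominal 5 and 6. The side view hints at 2–4 mm towards -y, so I nudge 1.5 mm towards +y and press in steps.

```bash
python3 -m crank '-0.0015 0 0 0 0 0;-0.0015 0.002 0 0 0 0;-0.0015 0.005 0 0 0 0;-0.0015 0.009 0 0 0 0;-0.0015 0.013 0 0 0 0;-0.0015 0.013 0 0 0 0;-0.0015 0.013 0 0 0 0' 1 60
python3 -m crank '0 0.004 0 0 0 0;0 0.007 0 0 0 0;0 0.009 0 0 0 0;0 0.01 0 0 0 0;0 0.01 0 0 0 0'
```

```text
time: 8.7
ee_pos: [0.5873, -0.2504, 0.1413]
tcp_rot: [-89.9, -0.0, -95.6]
wrist_force: [-1.0, 2.3, 7.0]
opening: 0.0374
time: 9.2
ee_pos: [0.5873, -0.2503, 0.1318]
tcp_rot: [-89.9, -0.0, -95.6]
wrist_force: [-2.4, 4.1, 10.4]
opening: 0.0377
```

```bash
python3 -m crank '0 0.001 0 0 0 0;0 0.002 0 0 0 0;0 0.003 0 0 0 0;0 0.003 0 0 0 0'
python3 -m crank '0 0.001 0 0 0 0;0 0.002 0 0 0 0;0 0.002 0 0 0 0;0 0.002 0 0 0 0'
```

```text
time: 9.6
ee_pos: [0.5873, -0.2502, 0.1289]
tcp_rot: [-89.9, -0.0, -95.6]
wrist_force: [-2.5, 3.6, 11.0]
opening: 0.0377
time: 10.0
ee_pos: [0.5873, -0.2502, 0.1274]
tcp_rot: [-89.9, -0.0, -95.6]
wrist_force: [-5.1, 3.7, 13.4]
opening: 0.0371
```

Force is starting to step up near the stop. I go on in small steps.

```bash
python3 -m crank '0 0.0005 0 0 0 0;0 0.001 0 0 0 0;0 0.0015 0 0 0 0;0 0.0015 0 0 0 0'
python3 -m crank '0 0.0005 0 0 0 0;0 0.001 0 0 0 0;0 0.001 0 0 0 0;0 0.001 0 0 0 0;0 0.001 0 0 0 0'
```

```text
time: 10.4
ee_pos: [0.5874, -0.2501, 0.1273]
tcp_rot: [-89.8, -0.0, -95.6]
wrist_force: [-6.2, 6.6, 20.5]
opening: 0.0377
time: 10.9
ee_pos: [0.5875, -0.2502, 0.1273]
tcp_rot: [-89.7, -0.0, -95.6]
wrist_force: [-7.3, 8.4, 27.3]
opening: 0.0376
```

At the hard stop: z has stayed at 0.1273 while the force rose from 13 to 27 N. That is 22 mm below contact. I check the position before letting up.

```bash
python3 -c "
from h import *
a=vision.camera('side')[...,::-1];b=vision.camera('top')[...,::-1]
cv2.imwrite('pics/s6.png',np.hstack([cv2.resize(a[115:165,300:350],None,fx=8,fy=12,interpolation=2),cv2.resize(b[150:220,470:520],None,fx=8,fy=600/70,interpolation=2)]))"
```

```text
(no output)
```

View pics/s6.png

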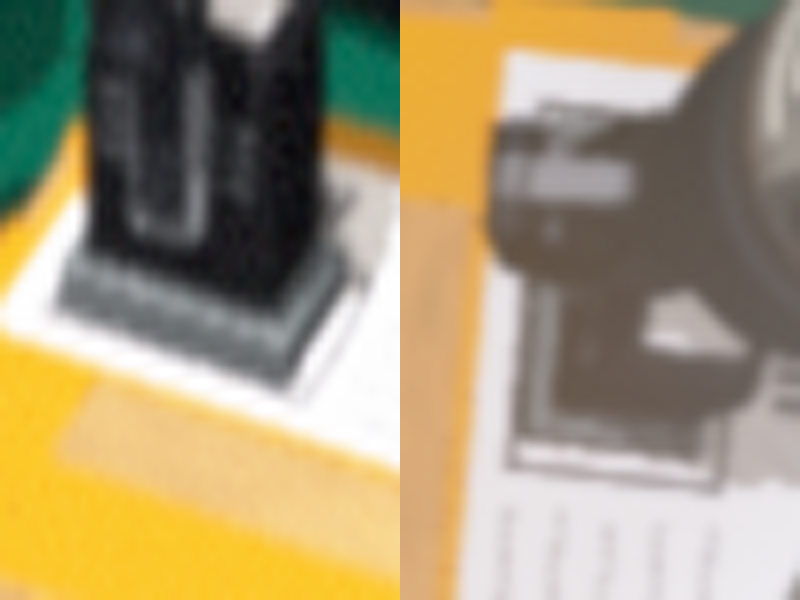

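The head is fully down on the foot. The foot lies inside the outline, roughly 3 mm off centre across and about 1 mm along, both within tolerance. I let the head rise, lift, and go back.

```bash
python3 -m crank '0 -0.005 0 0 0 0;0 -0.012 0 0 0 0;0 -0.02 0 0 0 0;0 -0.03 0 0 0 0;0 -0.06 0 0 0 0;0 -0.1 0 0 0 0;0 -0.135 0 0 0 0;0 -0.15 0 0 0 0'
python3 -c "
from h import *
go(.5857,.269,.27,4.6)"
```

```text
time: 11.8
ee_pos: [0.5873, -0.2507, 0.2762]
tcp_rot: [-89.8, -0.1, -95.6]
wrist_force: [1.0, -0.4, -1.8]
opening: 0.0371
t 11.8 tcp [ 0.5873 -0.2507  0.2762] [-8.979e+01 -7.000e-02 -9.563e+01] q [-23.  19.  30. 101.  -0. 163.] F [ 1.  -0.4 -1.8] open 0.0371
shift [-0.5171  0.0054 -0.0527] turn [-1.6000e-03 -1.7494e+00  4.2000e-03]
```

```bash
python3 -m crank '-0.015 0 -0.001 0 -0.05 0;-0.05 0 -0.005 0 -0.17 0;-0.09 0 -0.009 0 -0.3 0;-0.13 0 -0.013 0 -0.43 0;-0.17 0 -0.017 0 -0.56 0;-0.21 0 -0.021 0 -0.69 0;-0.25 0 -0.025 0 -0.82 0;-0.29 0 -0.03 0 -0.95 0'
python3 -c "
from h import *
go(.587,.2709,.27,4.6)"
```

```text
time: 12.6
ee_pos: [0.5847, 0.0433, 0.271]
tcp_rot: [-90.1, 0.1, -40.8]
wrist_force: [0.9, 0.6, -2.5]
opening: 0.0372
t 12.6 tcp [0.5847 0.0433 0.271 ] [-9.007e+01  9.000e-02 -4.076e+01] q [  4.  11.  20.  99.   0. 135.] F [ 0.9  0.6 -2.5] open 0.0372
shift [-0.1469  0.001   0.1739] turn [ 6.000e-04 -7.917e-01 -2.000e-03]
```

```bash
python3 -m crank '-0.025 0 0.03 0 -0.12 0;-0.05 0 0.06 0 -0.26 0;-0.075 0 0.09 0 -0.4 0;-0.1 0 0.12 0 -0.54 0;-0.12 0 0.145 0 -0.66 0;-0.135 0 0.16 0 -0.74 0;-0.14 0 0.165 0 -0.78 0;-0.14 0 0.165 0 -0.78 0'
python3 -m crank '0 0 0 0 0 0;0 0 0 0 0 0' >/dev/null
python3 -c "
from h import *
go(.587,.2709,.08,4.6)"
```

```text
time: 13.4
ee_pos: [0.5881, 0.2584, 0.2712]
tcp_rot: [-90.0, 0.1, 3.7]
wrist_force: [-0.4, -0.8, -2.8]
opening: 0.0375
t 13.6 tcp [0.5889 0.2564 0.2726] [-90.01   0.     3.38] q [ 24.  19.  31. 101.  -0. 110.] F [-0.3 -0.7 -2. ] open 0.0374
shift [-0.0011  0.1926  0.0147] turn [ 0.0002 -0.0213 -0.0001]
```

```bash
python3 -m crank '-0.001 0.02 0.0147 0 -0.021 0;-0.001 0.06 0.0147 0 -0.021 0;-0.001 0.1 0.0147 0 -0.021 0;-0.001 0.14 0.0147 0 -0.021 0;-0.001 0.175 0.0147 0 -0.021 0;-0.001 0.19 0.0147 0 -0.021 0;-0.001 0.192 0.0147 0 -0.021 0;-0.001 0.192 0.0147 0 -0.021 0'
python3 -m crank '0 0.004 0 0 0 0;0 0.008 0 0 0 0;0 0.012 0 0 0 0;0 0.014 0 0 0 0;0 0.014 0 0 0 0'
python3 -c "
from h import *
go(.587,.2709,.0635,4.6)
a=vision.camera('side')[...,::-1]
cv2.imwrite('pics/s7.png',cv2.resize(a[220:350,180:340],None,fx=4,fy=4,interpolation=2))"
```

```text
time: 14.4
ee_pos: [0.5876, 0.2718, 0.0821]
tcp_rot: [-90.0, -0.1, 4.7]
wrist_force: [0.6, -0.4, -1.2]
opening: 0.0375
time: 14.9
ee_pos: [0.5868, 0.272, 0.0663]
tcp_rot: [-90.0, 0.0, 4.7]
wrist_force: [0.5, -0.2, -2.3]
opening: 0.0372
t 14.9 tcp [0.5868 0.272  0.0663] [-9.001e+01  3.000e-02  4.700e+00] q [ 25.  18.   6.  78.   0. 110.] F [ 0.5 -0.2 -2.3] open 0.0372
shift [ 0.0001  0.0028 -0.0011] turn [ 0.0002  0.0018 -0.0005]
```

View pics/s7.png

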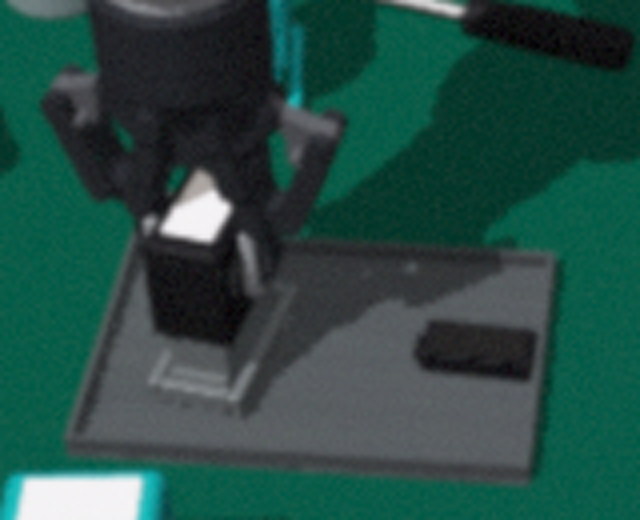

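The stamp is back over its old spot, upright and just above the tray floor, with its foot at crop (195,385). I ease it down until contact.

```bash
python3 -m crank '0 0.001 0 0 0 0;0 0.002 0 0 0 0;0 0.003 0 0 0 0;0 0.003 0 0 0 0'
python3 -m crank '0 0.001 0 0 0 0;0 0.0015 0 0 0 0;0 0.0015 0 0 0 0'
```

```text
time: 15.35
ee_pos: [0.587, 0.272, 0.0636]
tcp_rot: [-90.0, -0.0, 4.7]
wrist_force: [0.4, -0.6, -2.3]
opening: 0.0376
time: 15.65
ee_pos: [0.587, 0.272, 0.0627]
tcp_rot: [-90.0, -0.0, 4.7]
wrist_force: [-2.9, -0.3, 5.4]
opening: 0.037
```

Contact at 0.0627 (the force went from -2.3 to +5.4 N). I open the jaws, then rise straight up.

```bash
python3 -m crank '0 0 0 0 0 0;0 0 0 0 0 0;0 0 0 0 0 0;0 0 0 0 0 0;0 0 0 0 0 0;0 0 0 0 0 0;0 0 0 0 0 0;0 0 0 0 0 0' -1
python3 -m crank '0 -0.005 0 0 0 0;0 -0.02 0 0 0 0;0 -0.05 0 0 0 0;0 -0.09 0 0 0 0;0 -0.13 0 0 0 0;0 -0.17 0 0 0 0;0 -0.18 0 0 0 0;0 -0.18 0 0 0 0'
python3 -m crank '0 0 -0.04 0 0 0;0 0 -0.08 0 0 0;0 0 -0.12 0 0 0;0 0 -0.16 0 0 0;0 0 -0.2 0 0 0;0 0 -0.2 0 0 0;0 0 -0.2 0 0 0;0 0 -0.2 0 0 0'
python3 - <<'E'
from h import *
a=vision.camera('side')[...,::-1].copy();b=vision.camera('top')[...,::-1].copy()
cv2.imwrite('pics/s8.png',np.hstack([cv2.resize(a[170:350,180:390],None,fx=2,fy=2,interpolation=2),cv2.resize(b[130:310,200:390],None,fx=2,fy=2,interpolation=2)]))
for n,im,(x0,y0,x1,y1) in(('top',b,(225,165,275,205)),('side',a,(212,255,258,288))):
    h=cv2.cvtColor(im,cv2.COLOR_BGR2HSV);m=np.zeros(h.shape[:2],np.uint8);m[y0:y1,x0:x1]=((h[...,2]>150)&(h[...,1]<60))[y0:y1,x0:x1]*255
    cs=cv2.findContours(m,cv2.RETR_EXTERNAL,cv2.CHAIN_APPROX_NONE)[0]
    if cs: print(n,rect(n,max(cs,key=cv2.contourArea),.096))
E
```

```text
time: 16.45
ee_pos: [0.587, 0.272, 0.0621]
tcp_rot: [-90.0, 0.0, 4.7]
wrist_force: [0.4, -0.1, -0.0]
opening: 0.0857
time: 17.25
ee_pos: [0.5876, 0.2723, 0.2454]
tcp_rot: [-89.9, -0.3, 4.7]
wrist_force: [-0.1, -0.2, 0.7]
opening: 0.0854
time: 18.05
ee_pos: [0.6031, 0.0733, 0.2413]
tcp_rot: [-90.0, 0.1, 4.7]
wrist_force: [0.9, -0.0, 0.1]
opening: 0.0849
top (array([0.5873, 0.2719]), array([45.9, 25.1]), -88.9)
side (array([0.5867, 0.2672]), array([49.9, 26.3]), -86.0)
```

View pics/s8.png

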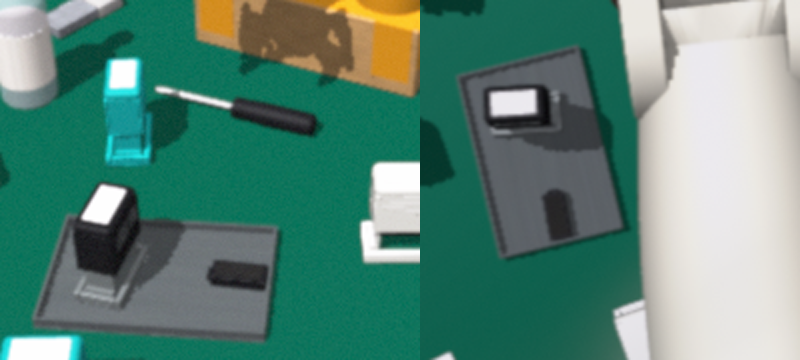

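The stamp stands upright in the tray with its head up, the gripper is clear, and the cassette and screwdriver are unmoved. I hand in.

```bash
python3 -m crank '0 0 0 0 0 0;0 0 0 0 0 0;0 0 0 0 0 0'; python3 -c "
from workcell import bot
print(bot.job_done())"
```

```text
time: 18.45
ee_pos: [0.6033, 0.0731, 0.2421]
tcp_rot: [-90.0, 0.0, 4.7]
wrist_force: [-0.4, -0.7, 0.3]
opening: 0.0855
the job is handed in; nothing more can be done
None
```

I stamped the empty box on the label, put the stamp back in its tray, and handed the job in at about 18.5 s. No verdict was reported.

- **Stamping:** I pressed the head about 22 mm below contact and held it at its stop for roughly 0.9 s. The height stayed at 0.1273 m while the force rose to 27 N. In the pictures the foot lay squarely inside the outline, about 3 mm off centre across and 1 mm along, within the limits.
- **Return:** The last pictures show the stamp upright in the tray, within about 2 mm of its first spot. Its head is up and the gripper is clear.
- **Other items:** The ink cassette and screwdriver look unmoved. The tape roll is only partly in the last pictures, but the arm never came near it.
- **Disagreements:** The side camera places things about 4–7 mm towards -y compared with the top camera, so I judged the box fit by comparing foot and outline in the same picture. My last small correction of 1.5 mm may have slightly overshot. The final cap angle from the top view differed by 3.5° from the first reading (-88.9° against -85.4°). The side view gave -86.0°, about its first reading.

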